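Locket on the domed stake, sprung lens held over it

TASK

Pick up the oblong silver locket and balance it flat on the crown of the domed stake of the inspection stand, then let go of it. Then take the lens arm by its upright grip post, draw it forward against its spring until it is fully against its stop, so that the lens stands over the locket, and finish while still holding it there: the arm springs back if released. The locket must stay balanced on the dome, and the other silver pieces and the things on the bench block stay where they are.

Things in the scene. Friction and masses are not known exactly. Their poses are not given: they have to be found in the camera images.
- locket: the piece to place: closed oblong silver locket, a plain block 46 (its x) x 24 (its y) x 14 (z) mm, about 85 to 170 g, lying flat on the bench at the start among two other silver pieces. Origin at the centre of its underside, z up.
- round_locket: bystander: round silver locket, a disc 32 mm across and 14 mm high; origin at the centre of its underside. The three silver pieces may swap places. Leave it alone.
- band_ring: bystander: plain silver finger ring lying flat, 25 mm across, 10 mm high; origin at the centre of its underside. Leave it alone.
- stand: inspection stand, fixed to the bench. Its origin lies on the vertical pivot axis of the lens arm, at bench height; its -x axis points roughly to the robot, along which the stake and, at the stop, the lens arm lie. Steel base plate 215 x 110 x 12 mm (x from -185 to +30 mm); pillar 24 mm across at the origin, with the arm's hub (40 mm across) and coil spring on it up to 175 mm high.
- stake_top (a point): highest point of the domed steel stake, 120 mm from the pivot axis along the stand's -x and 85 mm above the bench. The stake is a cylinder of 80 mm diameter ending in a half ball of 40 mm radius; a flat piece set level with its middle on this point balances there.
- lens_arm (a joint): swing of the lens arm about the pivot axis, rad: 0 at rest (out to the stand's +y side), grows coming forward (counter-clockwise from above), 1.2 at the stop (arm along the stand's -x, lens over the stake). Arm: underside 135, top 145 mm above the bench; lens 64 mm across at 120 mm from the axis, grip post at 170 mm. Its spring pulls back to 0: 1.5 N at the post at rest, 4 N at the stop.
- grip_post: black round upright post on the outer end of the lens arm, 14 mm across, 40 mm tall, 170 mm from the pivot axis, a grip that revolves freely on its own pin. Origin at the centre of its foot, on the arm's top, 145 mm above the bench (top of the post 185 mm).
- bench_block: bystander: fixed dark steel block 100 x 90 x 30 mm on the left, a red stone and a small filigree ring lying on it; origin at the centre of its underside.
- red_cab: bystander: red stone, 40 x 10 x 8 mm, on the bench block; origin at the centre of its underside. Leave it alone.
- filigree_ring: bystander: small brass filigree ring, 22 mm across, 8 mm high, on the bench block; origin at the centre of its underside. Leave it alone.
Mind the look-alikes: they are no part of the job. What is shaped like the locket but green or red is not meant.

How it is judged:
On the way, in this order (a step that is already met when the one before it is completed fails the run):
1. the locket lies balanced on the crown of the dome, let go of, with the lens arm still back (contact force between locket and stand above 0.2 N and horizontal distance between locket and stake_top below 0.014 m and z of locket in the frame of stake_top above -0.006 m and angle between locket's own z axis and vertical below 0.35 rad and contact force between locket and the arm below 0.05 N and contact force between locket and the fingers below 0.05 N and value of joint lens_arm below 0.3 rad), for 0.3 s.
2. the lens arm is held against its stop by its grip post (value of joint lens_arm above 1.15 rad and contact force between the fingers and grip_post above 1 N), for 0.3 s.
At the end, for the whole second after the job is handed in: The fingers hold the grip post (over 1 N) with the lens arm against its stop (joint above 1.15 of 1.2 rad), while the locket lies untouched on the dome, its middle within 14 mm of the crown and tilted less than 0.35 rad (all of step 2 and contact force between locket and stand above 0.2 N and horizontal distance between locket and stake_top below 0.014 m and z of locket in the frame of stake_top above -0.006 m and angle between locket's own z axis and vertical below 0.35 rad and contact force between locket and the arm below 0.05 N and contact force between locket and the fingers below 0.05 N); the arm keeps its last pose, push and grip.
It fails at once if another silver piece or a thing on the bench block is moved more than 30 mm (distance of any of round_locket, band_ring, red_cab, filigree_ring from where it was at the start of the episode above 0.03 m).
It also fails if it takes over 58 s, if anything falls off the work surface, if the arm or the gripper's body presses on something with over 40 N, if the wrist force passes 120 N, or if a joint passes its speed limit or range.

ROBOT

A 6-joint arm with a two-finger parallel gripper is mounted at the origin on the work surface. World frame = base frame: x ahead of the robot, y to its left, z up, the work surface at z = 0. Lengths are in m, angles in rad, forces in N, time in s.
With the tool pointing down it reaches from about 0.3 to 0.775 m from the base axis. Payload 14.6 kg.
Tool frame: the origin (TCP) lies at the very end of the fingers, on their centre line; the grasp point (between the pads) lies 19 mm behind it (ctrl.hold_point_z is the distance from the TCP to the grasp point, in m); x points along the fingers, y is the direction in which the jaws open and shut, and the axes are right-handed (so a half turn about x gives the same grasp; the last joint's range is limited). The gripper opens to 94 mm and grips with 3 to 60 N. Pads are 16 mm wide; open, the fingers measure 119 mm over their backs; the gripper's body (75 mm by 177 mm) begins 78 mm behind the grasp point.
Start: joints at [-1.261, 0.3, 1.521, -0, 1.321, -0.067], TCP at [0.202, -0.511, 0.205] pointing down, gripper open.
Joint ranges: [-3.03, 3.03], [-0.79, 2.21], [0.23, 2.52], [-1.04, 4.18], [0, 3.07], [-2.55, 2.55]. Speed limits (rad/s): [2.22, 2.22, 2.57, 3.14, 3.14, 3.14].

INTERFACE

Orientations are given as [roll, pitch, yaw] about the fixed x, y, z axes, in that order (R = Rz(yaw) Ry(pitch) Rx(roll)).
In Python, from station import get_obs, camera, ticket, ctrl gives the robot as it stands.
- The arm moves only by the tool step_arm, never from a script. Its argument "motion" is a list that holds one entry, the list of rows, each a list of 6 numbers: the shift along the tool's x, y, z in m, then the turn, a rotation vector about the tool's x, y, z in degrees. A call has 1 to 12 rows; each row shifts and turns the commanded pose from where the row before left it, along the tool's axes as they then stand; what a row does not reach is not made up. A row lasts 1/8 s, in which the tool goes at most 62.5 mm and 10.7 degrees, less where a joint would pass 70% of its speed; a pose out of reach is approached as far as the arm can. A call is refused whole if a number of a shift passes 0.0625 or a number of a turn 10.7, either way. A call with a gripper value outside its range is refused whole. "fingers" is the finger opening in m, from 0 to 0.094, set as the call begins (left out, the last holds). The fingers move at their own pace and stop on an object; "squeeze" is the grip in N (left out, the last holds). Time passes only in rows, so rows that do not move let the fingers close. It gives the time, the measured TCP pose, the force and the opening at its end, in the units of the state.
- get_obs(): the state, without advancing time (a new reading comes with each control period).
- camera(name): name is "side" or "top" or "wrist"; returns a dict with "pixels" (400x640x3 uint8, red, green, blue), "fx", "fy", "cx", "cy" (pixels), "extrinsics" (4x4, takes a point from world to camera coordinates); the wrist camera has in their place "T_tool_cam" (4x4, takes a point from camera to tool coordinates, whose origin is the TCP and whose axes are the tool frame's). Camera axes: x right, y up, looking along -z (the intrinsics and any distortion apply to the point x, -y, -z); pixel columns grow to the right and rows downward; lengths in m; the calibration is good to about 2 mm. A picture is of the moment at which its call begins: read the wrist's pose just before it. There is no depth.
- ticket.hand_in(): hands the job in, once; it reports no verdict.
The state is a dict: "time_s": time; "qpos": joint angles; "joint_vel": joint speeds; "tau": joint torques, N m; "ee_pos": TCP position; "eef_rot": TCP orientation; "force": force on the tool from outside, world axes, zero at the start; "moment": the same for the moment, N m; "grip_width": finger opening in m.
Only numpy, scipy, OpenCV 4.12 (cv2) and the standard library are available. Lean on these libraries where they do the work, as an engineer would, in place of code of your own. Each camera call takes 0.05 s, during which the arm holds its last target.

## Working session

There is one attempt and no reset: what is moved stays moved. The work goes in short steps, Python scripts to look and compute and a tool call to move; the robot and the scene stay as the last step left them, time stands still between calls to the robot, and variables do not carry over. Pictures are saved under pics/ and viewed, and the job is handed in when it is done.

Besides the shell and the picture viewer there is one more tool, called by a JSON object that holds its "api" and its "payload". step_arm: Moves the arm, as the interface text tells. Its arguments: {"type":"object","properties":{"motion":{"type":"array","items":{"type":"array","items":{"type":"array","items":{"type":"number"}}}},"fingers":{"type":"number"},"squeeze":{"type":"number"}},"required":["motion"]}

```bash
ls; mkdir -p pics; python3 - <<'E'
from station import get_obs, camera, ticket, ctrl
import cv2, numpy as np
o=get_obs(); print({k:np.round(v,3) for k,v in o.items()}, ctrl.hold_point_z)
for n in ["side","top","wrist"]:
    c=camera(n); cv2.imwrite(f"pics/{n}0.png",c["pixels"][:,:,::-1])
    print(n,{k:np.round(v,4).tolist() for k,v in c.items() if k!="pixels"})
E
```

```text
pics
{'time_s': np.float64(0.0), 'qpos': array([-1.261,  0.3  ,  1.522,  0.   ,  1.321, -0.067]), 'joint_vel': array([-0.   ,  0.   , -0.001,  0.001, -0.   , -0.   ]), 'tau': array([ 2.0000e-03, -5.3181e+01, -3.5274e+01,  7.1000e-02,  2.5000e-02,
       -0.0000e+00]), 'ee_pos': array([ 0.202, -0.511,  0.205]), 'eef_rot': array([-1.646,  1.57 ,  1.873]), 'force': array([ 0.565, -1.221, -0.448]), 'moment': array([-0.032, -0.029,  0.002]), 'grip_width': np.float64(0.094)} 0.0188
side {'fx': 394.0579, 'fy': 394.0579, 'cx': 315.1956, 'cy': 200.3026, 'extrinsics': [[-0.8535, -0.521, 0.0088, 0.4535], [0.3341, -0.5342, 0.7765, -0.2584], [-0.3999, 0.6657, 0.6301, -0.7594], [0.0, 0.0, 0.0, 1.0]]}
top {'fx': 367.4352, 'fy': 367.4352, 'cx': 314.2744, 'cy': 199.8935, 'extrinsics': [[0.0195, -0.9996, -0.0193, 0.0043], [0.9893, 0.0165, 0.1446, -0.5629], [-0.1443, -0.0219, 0.9893, -0.994], [0.0, 0.0, 0.0, 1.0]]}
wrist {'fx': 286.1186, 'fy': 286.1186, 'cx': 316.7925, 'cy': 199.6606, 'T_tool_cam': [[-0.0006, 0.2265, -0.974, -0.1788], [1.0, 0.0004, -0.0005, -0.0013], [0.0003, -0.974, -0.2265, -0.0655], [0.0, 0.0, 0.0, 1.0]]}
```

View pics/top0.png

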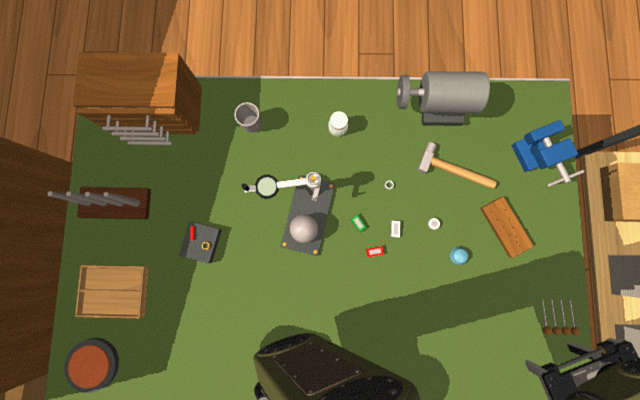

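View pics/side0.png

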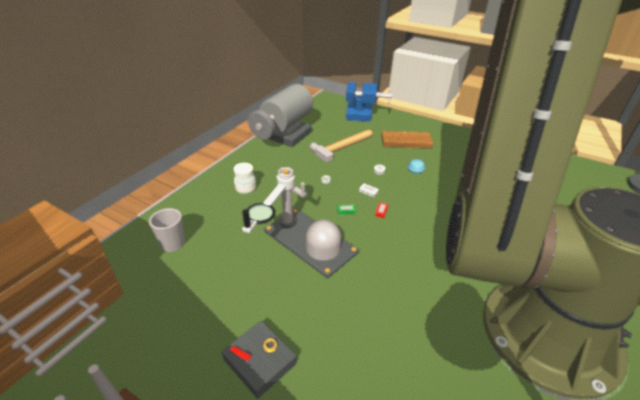

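View pics/wrist0.png

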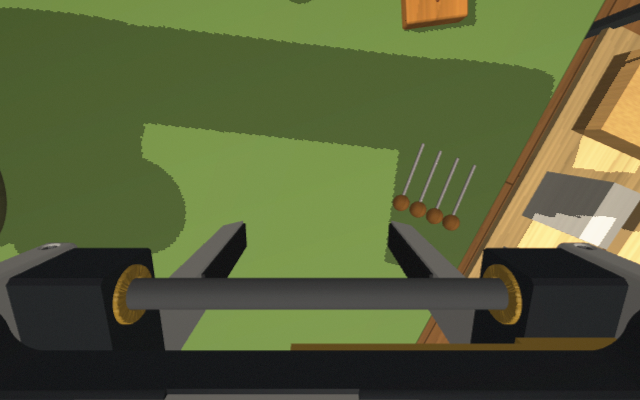

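Candidates in the top view: a silver rectangle at (396,229), a green block at (359,223), a red block at (375,252), a round silver piece at (434,224), a ring at (389,185), and the red stone on the block at (193,233). I choose the silver rectangle at (396,229), with a crop to check.

```bash
cat > h.py <<'E'
from station import get_obs, camera, ticket, ctrl
import cv2, numpy as np
from scipy.spatial.transform import Rotation as Ro
def tool():
    o=get_obs(); T=np.eye(4); T[:3,:3]=Ro.from_euler('xyz',o['eef_rot']).as_matrix(); T[:3,3]=o['ee_pos']; return T
def snap(n,name=None):
    T=tool(); c=camera(n)
    W=T@c['T_tool_cam'] if n=='wrist' else np.linalg.inv(c['extrinsics'])
    c['W']=W
    if name: cv2.imwrite(f"pics/{name}.png",c['pixels'][:,:,::-1])
    return c
def ray(c,uv):
    d=np.array([(uv[0]-c['cx'])/c['fx'],-(uv[1]-c['cy'])/c['fy'],-1.])
    d=c['W'][:3,:3]@d; return c['W'][:3,3],d/np.linalg.norm(d)
def plane(c,uv,z):
    o,d=ray(c,uv); return o+d*(z-o[2])/d[2]
def proj(c,P):
    p=np.linalg.inv(c['W'])@np.append(P,1); return np.array([c['cx']+c['fx']*p[0]/-p[2], c['cy']-c['fy']*p[1]/-p[2]])
def tri(rs):
    A=np.zeros((3,3));b=np.zeros(3)
    for o,d in rs:
        M=np.eye(3)-np.outer(d,d);A+=M;b+=M@o
    X=np.linalg.solve(A,b); return X,[np.linalg.norm((np.eye(3)-np.outer(d,d))@(X-o))*1000 for o,d in rs]
def crop(c,x0,y0,w,h,s,name):
    cv2.imwrite(f"pics/{name}.png",cv2.resize(np.ascontiguousarray(c['pixels'][y0:y0+h,x0:x0+w,::-1]),None,fx=s,fy=s,interpolation=cv2.INTER_NEAREST))
def blobs(c,mask,box,mina=15):
    m=np.zeros_like(mask,np.uint8); x0,y0,x1,y1=box; m[y0:y1,x0:x1]=mask[y0:y1,x0:x1]
    n,l,st,ce=cv2.connectedComponentsWithStats(m)
    return [(st[i],ce[i],l==i) for i in range(1,n) if st[i][4]>=mina]
E
python3 - <<'E'
from h import *
t=snap('top');s=snap('side')
crop(t,230,160,220,110,3.6,'t1'); crop(s,200,130,240,150,3.3,'s1')
for c,b in((t,(340,170,450,260)),(s,(310,150,440,220))):
    hsv=cv2.cvtColor(c['pixels'],cv2.COLOR_RGB2HSV)
    m=(hsv[...,1]<60)&(hsv[...,2]>140)
    for st,ce,l in blobs(c,m,b,8): print(st,ce.round(1),plane(c,ce,0.012).round(4))
E
```

```text
[422 170   6   2   9] [424.7 170.3] [ 0.6594 -0.3048  0.012 ]
[384 180  10  10  51] [388.8 184.5] [ 0.6158 -0.2004  0.012 ]
[354 218   9  11  46] [358.1 222.7] [ 0.503  -0.1117  0.012 ]
[428 218  12  12 116] [433.6 223.4] [ 0.5048 -0.3264  0.012 ]
[391 220  10  18 154] [395.1 228.5] [ 0.4883 -0.2169  0.012 ]
[370 249  11   5  34] [374.8 251.1] [ 0.4234 -0.1589  0.012 ]
[313 150  20  12 163] [324.3 154.7] [ 0.6841 -0.3042  0.012 ]
[374 164  12  11 107] [379.2 169.1] [ 0.5061 -0.3231  0.012 ]
[321 175  10   9  74] [325.5 179.1] [ 0.6157 -0.1947  0.012 ]
[359 183  20  14 186] [368.2 189.7] [ 0.4903 -0.2143  0.012 ]
[380 205   4   6  19] [381.6 207.5] [ 0.4276 -0.1633  0.012 ]
[341 206  12   3  34] [346.2 207. ] [ 0.5073 -0.1161  0.012 ]
```

View pics/t1.png

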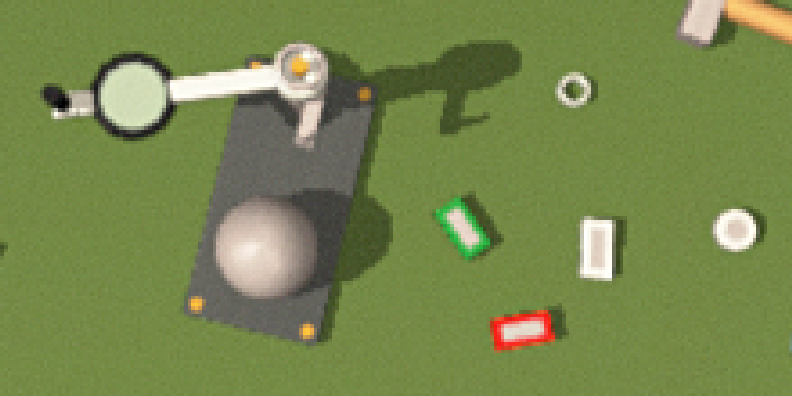

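View pics/s1.png

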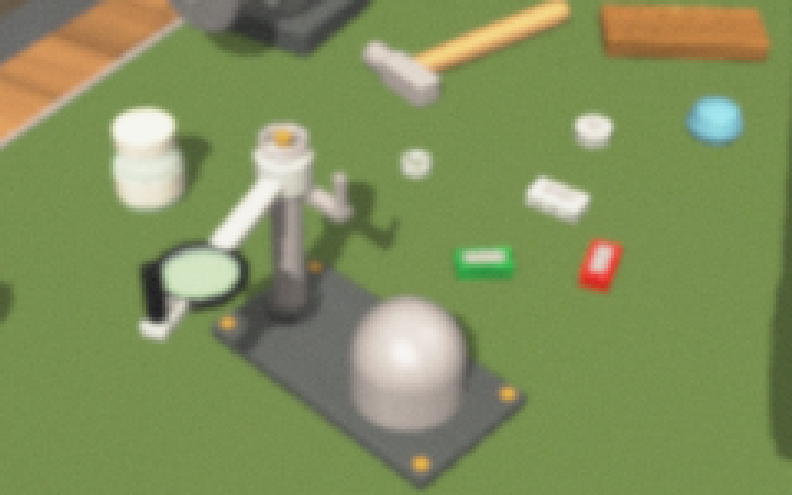

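The crop confirms it: the silver oblong block is at top (395,229), with green (358,223) and red (375,251) frames as look-alikes. The two views agree on its place to about 3 mm. Next I work out a hover pose above it.

```bash
python3 - <<'E'
from h import *
T=tool(); print(T.round(3))
t=snap('top');s=snap('side')
print('locket tri',tri([ray(t,(395.1,228.5)),ray(s,(368.2,189.7))]))
print('sphere',tri([ray(t,(303.6,228.6)),ray(s,(323.6,237.6))]))
print('cap',tri([ray(t,(313.3,178.5)),ray(s,(285.8,171.5))]))
hsv=cv2.cvtColor(t['pixels'],cv2.COLOR_RGB2HSV)
m=(hsv[...,1]<60)&(hsv[...,2]>140)
for st,ce,l in blobs(t,m,(340,170,450,260),100):
    ys,xs=np.nonzero(l); P=np.array([plane(t,(x,y),0.014)[:2] for x,y in zip(xs,ys)])
    C=np.cov(P.T); w,v=np.linalg.eigh(C); print(P.mean(0),np.sqrt(w*12),np.degrees(np.arctan2(v[1,1],v[0,1])))
E
```

```text
[[-0.     0.368 -0.93   0.202]
 [ 0.    -0.93  -0.368 -0.511]
 [-1.    -0.001 -0.     0.205]
 [ 0.     0.     0.     1.   ]]
locket tri (array([ 0.48984048, -0.21672434,  0.01050466]), [np.float64(1.437720245492796), np.float64(1.4377202454927405)])
sphere (array([0.4820894 , 0.04287539, 0.04548737]), [np.float64(1.0336616117002995), np.float64(1.0336616117002733)])
cap (array([0.59907434, 0.01575748, 0.16850141]), [np.float64(1.3118497627423382), np.float64(1.3118497627423518)])
[ 0.50466891 -0.32576618] [0.02928242 0.03068509] 125.93813169670187
[ 0.4881909  -0.21653732] [0.0257389  0.04851707] -179.76818259613148
```

{"api": "step_arm", "payload": {"motion": [[[0, 0, 0, 10.7, 0, 0], [0, 0, 0, 10.7, 0, 0], [0, 0, 0, 0.2, 0, 0], [0, -0.042, -0.041, 0, 0, 0], [0, -0.042, -0.041, 0, 0, 0], [0, -0.042, -0.041, 0, 0, 0], [0, -0.042, -0.041, 0, 0, 0], [0, -0.042, -0.041, 0, 0, 0], [0, -0.042, -0.041, 0, 0, 0], [0, -0.042, -0.041, 0, 0, 0], [0, 0, 0, 0, 0, 0]]], "fingers": 0.06}}

```text
time_s: 1.72
ee_pos: [0.4912, -0.2148, 0.2052]
eef_rot: [-1.296, 1.57, 1.854]
force: [0.1, -0.9, -1.0]
grip_width: 0.06
```

```bash
python3 - <<'E'
from h import *
print(tool().round(4))
w=snap('wrist','w1')
E
```

```text
[[-1.000e-04  9.000e-03 -1.000e+00  4.912e-01]
 [ 4.000e-04 -1.000e+00 -9.000e-03 -2.148e-01]
 [-1.000e+00 -4.000e-04  1.000e-04  2.052e-01]
 [ 0.000e+00  0.000e+00  0.000e+00  1.000e+00]]
```

View pics/w1.png

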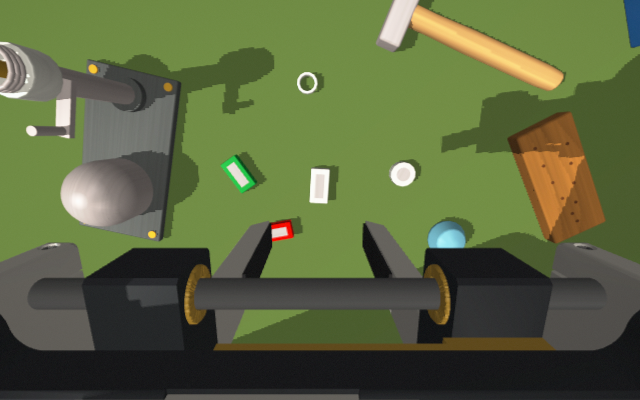

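Wrist view: silver locket at about (320,185) between the fingers, green at (238,174), red at (281,231), round at (403,174), ring at (307,83). Next: measure its height and pose.

```bash
cat >> h.py <<'E'
def locket(c,box,z=0.014,mina=100):
    hsv=cv2.cvtColor(c['pixels'],cv2.COLOR_RGB2HSV)
    m=(hsv[...,1]<70)&(hsv[...,2]>130)
    b=max(blobs(c,m,box,mina),key=lambda b:b[0][4])
    cn=cv2.findContours(b[2].astype(np.uint8),cv2.RETR_EXTERNAL,cv2.CHAIN_APPROX_NONE)[0][0][:,0]
    P=np.array([plane(c,p,z)[:2] for p in cn])
    r=cv2.minAreaRect((P*1000).astype(np.float32))
    bp=cv2.boxPoints(r); 
    e=max([bp[1]-bp[0],bp[2]-bp[1]],key=np.linalg.norm)
    return b[1],np.array(r[0])/1000,r[1],np.degrees(np.arctan2(e[1],e[0]))%180
E
python3 - <<'E'
from h import *
w=snap('wrist'); t=snap('top'); s=snap('side')
a=locket(w,(295,150,345,215)); print(a)
print(locket(t,(385,215,405,240)),locket(s,(355,178,383,202)))
b=locket(t,(385,215,405,240)); d=locket(s,(355,178,383,202))
print(tri([ray(w,a[0]),ray(t,b[0])]),tri([ray(w,a[0]),ray(t,b[0]),ray(s,d[0])]))
E
```

```text
(array([317.86039454, 184.63884674]), array([ 0.4888577 , -0.21646237]), (24.686365127563477, 46.40732192993164), np.float32(177.02449))Traceback (most recent call last):
  File "<stdin>", line 4, in <module>
  File "h.py", line 33, in locket
    b=max(blobs(c,m,box,mina),key=lambda b:b[0][4])
ValueError: max() iterable argument is empty
```

{"api": "step_arm", "payload": {"motion": [[[0, 0.002, 0.002, 3, 0, 0], [0.05, 0, 0, 0, 0, 0], [0.05, 0, 0, 0, 0, 0], [0, 0, 0, 0, 0, 0]]]}}

```text
time_s: 2.42
ee_pos: [0.4853, -0.2196, 0.103]
eef_rot: [-0.429, 1.565, 2.659]
force: [0.0, -0.2, -0.1]
grip_width: 0.0601
```

```bash
python3 - <<'E'
from h import *
print(tool().round(4))
w=snap('wrist','w2'); a=locket(w,(270,120,370,235)); print(a)
s=snap('side','s2')
# first wrist place vs this one + stored top ray
t=dict(fx=367.4352,fy=367.4352,cx=314.2744,cy=199.8935,W=np.linalg.inv(camera('top')['extrinsics']))
print(tri([ray(w,a[0]),ray(t,(395.1,228.5))]))
T=tool();c=w['cx']
E
```

```text
[[-0.0052 -0.0532 -0.9986  0.4853]
 [ 0.0027 -0.9986  0.0532 -0.2196]
 [-1.     -0.0025  0.0054  0.103 ]
 [ 0.      0.      0.      1.    ]]
(array([314.72003353, 197.7116513 ]), array([ 0.48895279, -0.21620039]), (23.970956802368164, 45.49897384643555), np.float32(177.40793))
(array([ 0.48872247, -0.21674287,  0.01119178]), [np.float64(0.4598061675263222), np.float64(0.4598061675262252)])
```

View pics/w2.png

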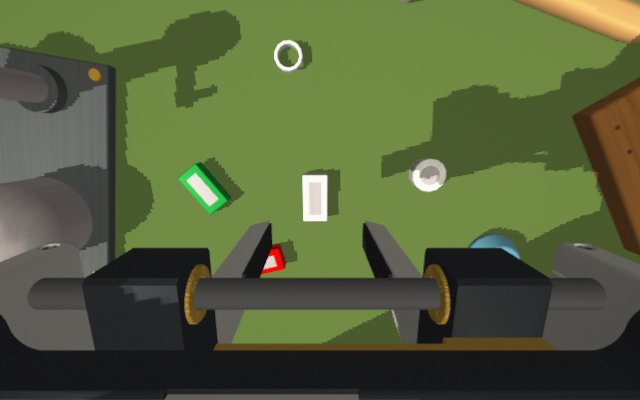

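{"api": "step_arm", "payload": {"motion": [[[0, -0.003, -0.003, 0, 0, 0], [0.04, 0, 0, 0, 0, 0], [0.04, 0, 0, 0, 0, 0], [0.01, 0, 0, 0, 0, 0], [0, 0, 0, 0, 0, 0], [0, 0, 0, 0, 0, 0]]]}}

```text
time_s: 3.32
ee_pos: [0.4915, -0.2171, 0.0172]
eef_rot: [2.722, 1.568, -0.473]
force: [-0.4, -0.1, 0.3]
grip_width: 0.06
```

```bash
python3 - <<'E'
from h import *
print(tool().round(4))
w=snap('wrist','w3')
E
```

```text
[[ 0.0024 -0.0525 -0.9986  0.4915]
 [-0.0012 -0.9986  0.0525 -0.2171]
 [-1.      0.0011 -0.0024  0.0172]
 [ 0.      0.      0.      1.    ]]
```

View pics/w3.png

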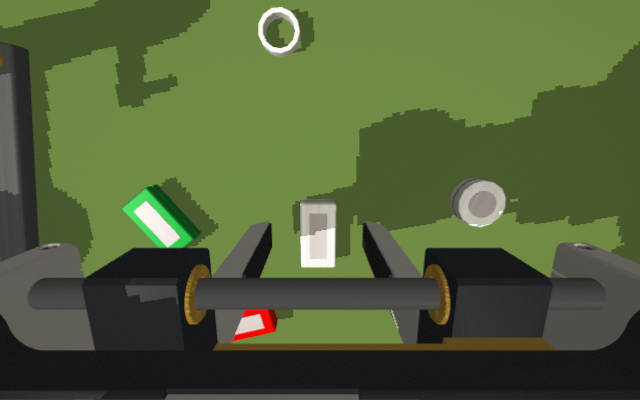

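Locket at (318,233), centred between the fingers. I correct x by 2.5 mm, descend and close.

{"api": "step_arm", "payload": {"motion": [[[0.006, 0, 0.0025, 0, 0, 0], [0.006, 0, 0, 0, 0, 0], [0, 0, 0, 0, 0, 0], [0, 0, 0, 0, 0, 0]]]}}

```text
time_s: 3.88
ee_pos: [0.4881, -0.2165, 0.0034]
eef_rot: [-0.622, 1.571, 2.467]
force: [-0.1, -0.3, 0.5]
grip_width: 0.0601
```

```bash
python3 - <<'E'
from h import *
print(tool().round(4),get_obs()['force'])
w=snap('wrist'); print(locket(w,(285,190,350,290)))
E
```

```text
[[-1.000e-04 -5.260e-02 -9.986e-01  4.881e-01]
 [ 0.000e+00 -9.986e-01  5.260e-02 -2.165e-01]
 [-1.000e+00 -0.000e+00  1.000e-04  3.400e-03]
 [ 0.000e+00  0.000e+00  0.000e+00  1.000e+00]] [-0.0679668  -0.32954962  0.50842603]
(array([318.33094069, 237.24064979]), array([ 0.48911707, -0.21637486]), (23.677478790283203, 45.608333587646484), np.float32(177.11784))
```

Within 1 mm in x and on the centre line in y. Now I close gently but firmly.

{"api": "step_arm", "payload": {"motion": [[[0, 0, 0, 0, 0, 0], [0, 0, 0, 0, 0, 0], [0, 0, 0, 0, 0, 0], [0, 0, 0, 0, 0, 0], [0, 0, 0, 0, 0, 0], [0, 0, 0, 0, 0, 0]]], "fingers": 0.0, "squeeze": 20}}

```text
time_s: 4.68
ee_pos: [0.4881, -0.2165, 0.0035]
eef_rot: [2.157, 1.571, -1.038]
force: [0.3, -0.6, 1.4]
grip_width: 0.0237
```

{"api": "step_arm", "payload": {"motion": [[[-0.04, 0, 0, 0, 0, 0], [-0.05, 0, 0, 0, 0, 0], [-0.05, 0, 0, 0, 0, 0], [-0.04, 0, 0, 0, 0, 0], [0, 0, 0, 0, 0, 0]]]}}

```text
time_s: 5.3
ee_pos: [0.489, -0.2169, 0.1862]
eef_rot: [2.711, 1.566, -0.483]
force: [0.5, 1.4, -1.9]
grip_width: 0.0238
```

```bash
python3 - <<'E'
from h import *
T=tool();print(T.round(4))
w=snap('wrist','w4')
s=snap('side');t=snap('top')
crop(s,200,90,240,150,3.3,'s4');crop(t,230,130,220,130,3.6,'t4')
E
```

```text
[[ 0.0045 -0.0525 -0.9986  0.489 ]
 [-0.0023 -0.9986  0.0525 -0.2169]
 [-1.      0.0021 -0.0046  0.1862]
 [ 0.      0.      0.      1.    ]]
```

View pics/w4.png

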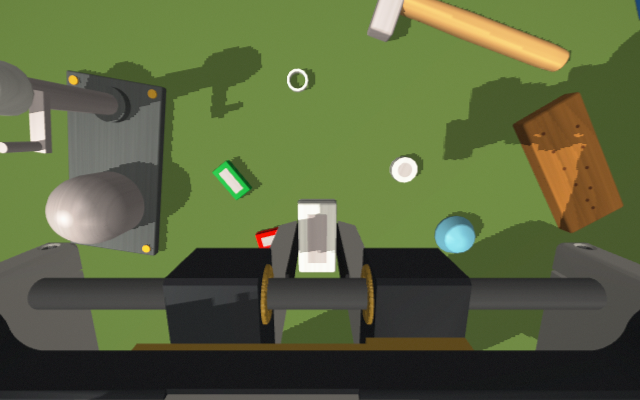

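View pics/s4.png

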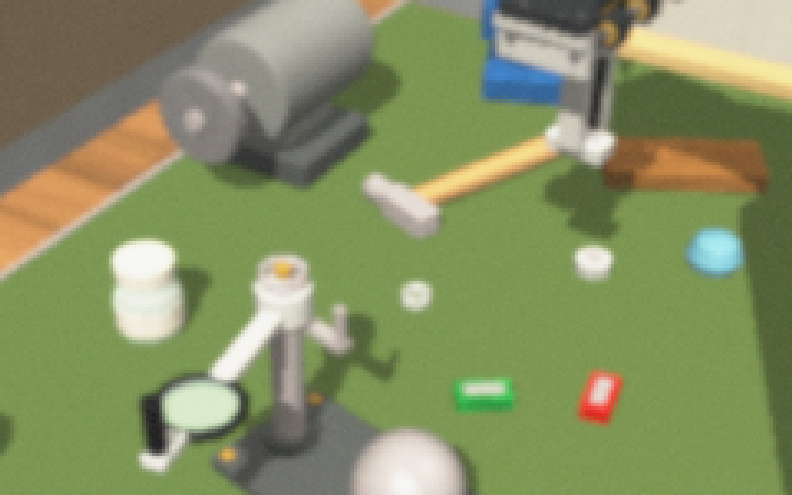

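View pics/t4.png

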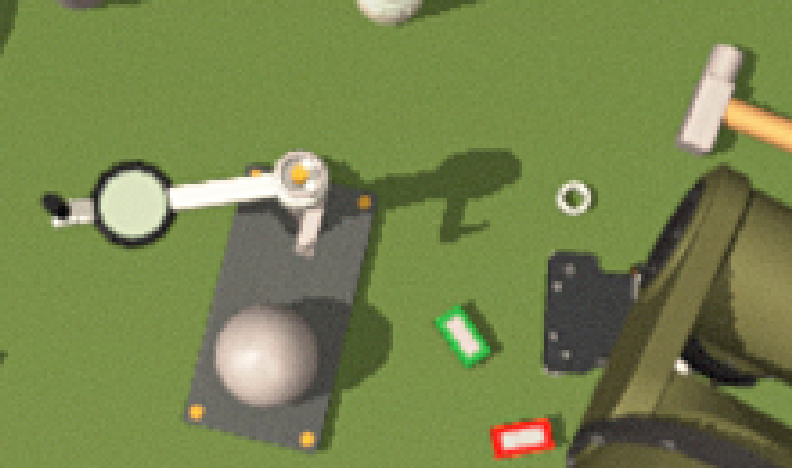

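The locket is held level at wrist (317,235). The silver dome shows in the top crop at (265,355) and the four brass screws mark the plate. Next: a cone fit of the dome's outline, plus the screws and the cap.

```bash
cat >> h.py <<'E'
def cone(c,pts,it=6):
    D=np.array([ray(c,p)[1] for p in pts]); k=np.ones(len(D),bool)
    for _ in range(it):
        n=np.linalg.lstsq(D[k],np.ones(k.sum()),rcond=None)[0]
        ang=np.arccos(np.clip(D@n/np.linalg.norm(n),-1,1)); al=np.arccos(1/np.linalg.norm(n))
        r=ang-al; k=np.abs(r)<max(2*np.median(np.abs(r)),6e-4)
    a=n/np.linalg.norm(n); o=c['W'][:3,3]
    return (o,a),0.04/np.sin(al),k.sum(),o+a*0.04/np.sin(al)
E
cat > dome.py <<'E'
from h import *
def fit(c,seed,rad,top_only=False):
    # radial edge search: strongest brightness/colour jump along spokes from seed
    im=cv2.GaussianBlur(c['pixels'],(0,0),0.7).astype(float)
    pts=[]
    for th in np.radians(np.arange(0,360,4)):
        if top_only and np.sin(th)>0.1: continue
        rr=np.arange(rad*0.75,rad*1.3,0.25)
        xs=seed[0]+rr*np.cos(th); ys=seed[1]+rr*np.sin(th)
        v=cv2.remap(im.astype(np.float32),xs.astype(np.float32)[None],ys.astype(np.float32)[None],cv2.INTER_LINEAR)[0]
        g=np.linalg.norm(v[4:]-v[:-4],axis=1); i=np.argmax(g)
        pts.append((xs[i+2],ys[i+2]))
    return cone(c,pts)+(len(pts),)
E
python3 - <<'E'
from dome import *
t=snap('top');s=snap('side')
a=fit(t,(303.6,228.6),14.2); b=fit(s,(323.6,237.6),17.3,True); w=snap('wrist')
print('top',a[1:]);print('side',b[1:]);print(tri([a[0],b[0]]))
for n,c,box in(('t',t,(270,160,350,270)),('s',s,(250,160,370,290))):
    hsv=cv2.cvtColor(c['pixels'],cv2.COLOR_RGB2HSV)
    m=(hsv[...,0]>10)&(hsv[...,0]<28)&(hsv[...,1]>120)&(hsv[...,2]>130)
    for st,ce,l in blobs(c,m,box,3): print(n,st[4],ce.round(1),plane(c,ce,0.014).round(4))
E
```

```text
top (np.float64(1.0634722032461845), np.int64(67), array([0.48520557, 0.04507389, 0.00511157]), 90)
side (np.float64(0.9514307935231704), np.int64(40), array([0.50340453, 0.00973545, 0.01100064]), 48)
(array([0.48325447, 0.04333777, 0.04899599]), [np.float64(1.1192091382338756), np.float64(1.1192091382340263)])
t 4 [300.5 177.5] [0.6321 0.0566 0.014 ]
t 17 [312.6 178. ] [0.6311 0.0211 0.014 ]
t 9 [330.9 185.7] [ 0.6093 -0.0324  0.014 ]
t 10 [284.  243.8] [0.439  0.0988 0.014 ]
t 13 [314.6 251.4] [0.4193 0.0113 0.014 ]
s 13 [285.4 171.4] [ 0.7331 -0.163   0.014 ]
s 6 [295.  210.5] [ 0.6117 -0.0314  0.014 ]
s 12 [268.3 227.2] [0.6321 0.0558 0.014 ]
s 14 [353.5 248.7] [0.4214 0.0101 0.014 ]
s 14 [326.9 269.9] [0.4417 0.0981 0.014 ]
```

Screws give the stand's yaw as -12.6°, its origin as (0.601,0.016) and so the stake as (0.484,0.0426). The cone fit gives (0.4833,0.0433), so they agree within 1 mm. I carry the locket there, high.

{"api": "step_arm", "payload": {"motion": [[[0, -0.032, 0.003, 0, 0, 0], [0, -0.049, 0.004, 0, 0, 0], [0, -0.049, 0.004, 0, 0, 0], [0, -0.049, 0.004, 0, 0, 0], [0, -0.049, 0.004, 0, 0, 0], [0, -0.031, 0.001, 0, 0, 0], [0.03, 0, 0, 0, 0, 0], [0, 0, 0, 0, 0, 0], [0, 0, 0, 0, 0, 0], [0, 0, 0, 0, 0, 0]]]}}

```text
time_s: 6.85
ee_pos: [0.4821, 0.0429, 0.1543]
eef_rot: [-3.069, 1.57, 0.019]
force: [-0.1, 0.7, -1.6]
grip_width: 0.0239
```

```bash
python3 - <<'E'
from h import *
T=tool();print(T.round(4))
w=snap('wrist','w5')
s=snap('side');t=snap('top')
crop(s,200,90,240,180,3.3,'s5');crop(t,230,130,220,130,3.6,'t5')
for p in ([.4837,.043,.085],[.4837+.04,.043,.045],[.4837-.04,.043,.045]): print(proj(w,p),proj(s,p))
E
```

```text
[[ 1.200e-03 -5.320e-02 -9.986e-01  4.821e-01]
 [ 0.000e+00 -9.986e-01  5.320e-02  4.290e-02]
 [-1.000e+00 -1.000e-04 -1.200e-03  1.543e-01]
 [ 0.000e+00  0.000e+00  0.000e+00  1.000e+00]]
[317.90007656 206.00751655] [323.80372518 224.61104145]
[315.64107481 157.39629643] [308.50884855 231.15922969]
[319.73375736 233.16252479] [338.84640048 244.25370562]
```

View pics/w5.png

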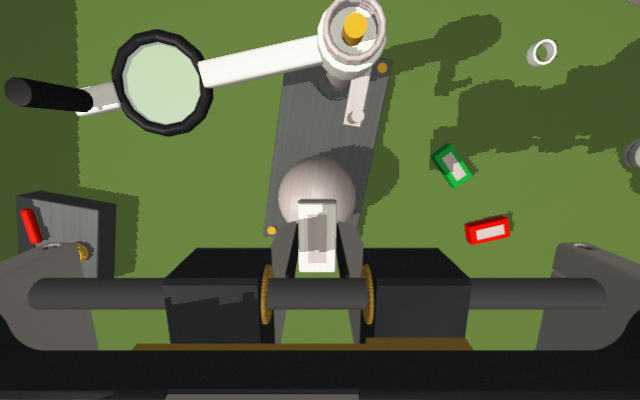

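View pics/s5.png

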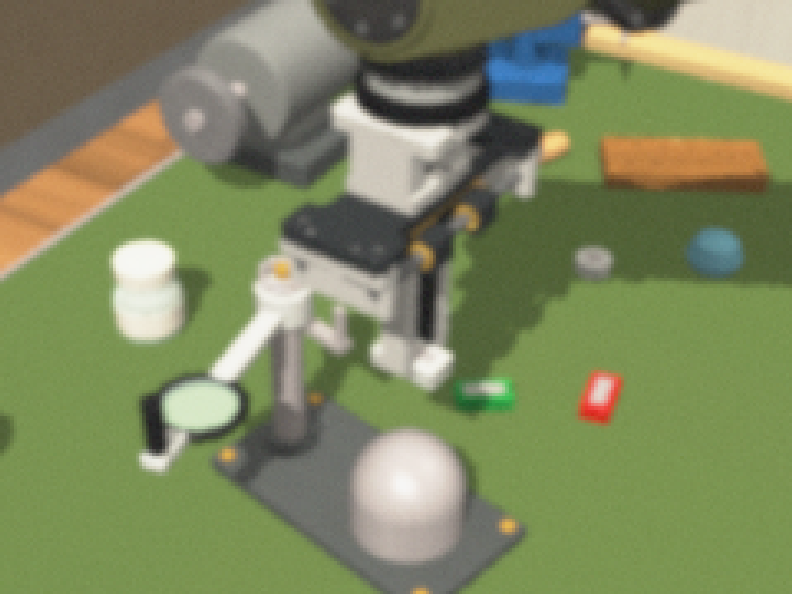

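View pics/t5.png

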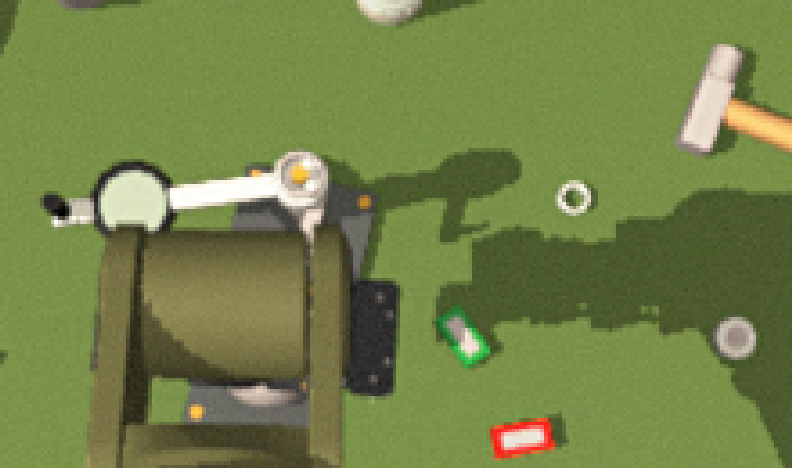

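Wrist view: the dome's upper arc is around (316,195) behind the held locket (317,236), and the lens arm is at rest at the left. I check the dome centre and height from this view too.

```bash
python3 - <<'E'
from dome import *
w=snap('wrist');s=snap('side')
a=fit(w,(316.5,196),39,True); b=fit(s,(323.6,237.6),17.3,True); print(a[1:],b[1:])
o=np.array([-0.,0,0])
for z in(.045,): 
    d=a[0]; print('wrist at z45',d[0]+d[1]*(z-d[0][2])/d[1][2])
    d=b[0]; print('side at z45',d[0]+d[1]*(z-d[0][2])/d[1][2])
print('tri',tri([a[0],b[0]]))
T=tool(); L=locket(w,(297,199,340,275),z=T[2,3]-.0034+.014); print(L, T[:3,3])
E
```

```text
(np.float64(0.30134051031243947), np.int64(30), array([0.48308912, 0.04432154, 0.03823717]), 48) (np.float64(0.9550499615050095), np.int64(37), array([0.50467097, 0.00758006, 0.00837985]), 48)
wrist at z45 [0.48454947 0.04424003 0.045     ]
side at z45 [0.48627417 0.04032586 0.045     ]
tri (array([0.48487785, 0.0438719 , 0.04851506]), [np.float64(0.5329187189037649), np.float64(0.5329187189037873)])
(array([317.15808689, 235.96823658]), array([0.48412787, 0.04335973]), (25.82065200805664, 48.06166458129883), np.float32(176.94347)) [0.4818358  0.04306947 0.15375214]
```

{"api": "step_arm", "payload": {"motion": [[[0.02, 0, -0.0005, 0, 0, 0], [0.02, 0, 0, 0, 0, 0], [0.014, 0, 0, 0, 0, 0], [0.005, 0, 0, 0, 0, 0], [0, 0, 0, 0, 0, 0], [0, 0, 0, 0, 0, 0], [0, 0, 0, 0, 0, 0]]]}}

```text
time_s: 7.98
ee_pos: [0.4824, 0.0432, 0.0949]
eef_rot: [-3.078, 1.57, 0.011]
force: [0.5, -0.3, -0.8]
grip_width: 0.024
```

{"api": "step_arm", "payload": {"motion": [[[0.001, 0, 0, 0, 0, 0], [0.001, 0, 0, 0, 0, 0], [0, 0, 0, 0, 0, 0], [0, 0, 0, 0, 0, 0]]]}}

```text
time_s: 8.48
ee_pos: [0.4822, 0.0432, 0.0925]
eef_rot: [-3.096, 1.571, -0.007]
force: [-0.1, 0.4, -0.2]
grip_width: 0.0238
```

```bash
python3 - <<'E'
from h import *
print(tool().round(4),get_obs()['force'])
w=snap('wrist','w6');s=snap('side'); crop(s,260,170,120,90,6,'s6')
E
```

```text
[[ 0.     -0.0525 -0.9986  0.4822]
 [-0.     -0.9986  0.0525  0.0432]
 [-1.     -0.     -0.      0.0925]
 [ 0.      0.      0.      1.    ]] [-0.06241827  0.40519448 -0.18685806]
```

View pics/s6.png

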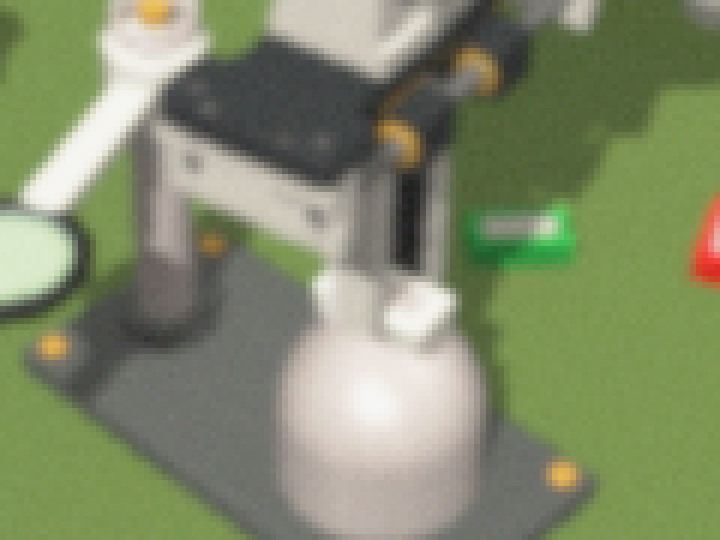

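The locket sits right over the crown (crop about (385,300)), not yet loaded. I lower it by the millimetre, watching the force.

{"api": "step_arm", "payload": {"motion": [[[0.001, 0, -0.0005, 0, 0, 0], [0.001, 0, 0, 0, 0, 0], [0.001, 0, 0, 0, 0, 0], [0, 0, 0, 0, 0, 0], [0, 0, 0, 0, 0, 0]]]}}

```text
time_s: 9.2
ee_pos: [0.4827, 0.0432, 0.0894]
eef_rot: [-0.222, 1.571, 2.867]
force: [0.7, -0.7, -1.4]
grip_width: 0.0235
```

{"api": "step_arm", "payload": {"motion": [[[0.0005, 0, 0, 0, 0, 0], [0, 0, 0, 0, 0, 0], [0, 0, 0, 0, 0, 0]]]}}

```text
time_s: 9.57
ee_pos: [0.4827, 0.0431, 0.0889]
eef_rot: [-0.372, 1.571, 2.717]
force: [-0.2, 0.4, -1.1]
grip_width: 0.0239
```

{"api": "step_arm", "payload": {"motion": [[[0.0005, 0, 0, 0, 0, 0], [0, 0, 0, 0, 0, 0], [0, 0, 0, 0, 0, 0]]]}}

```text
time_s: 9.95
ee_pos: [0.4827, 0.0431, 0.0884]
eef_rot: [0.164, 1.571, -3.03]
force: [-0.3, 0.5, -2.5]
grip_width: 0.024
```

{"api": "step_arm", "payload": {"motion": [[[0.0005, 0, 0, 0, 0, 0], [0, 0, 0, 0, 0, 0], [0, 0, 0, 0, 0, 0]]]}}

```text
time_s: 10.32
ee_pos: [0.4828, 0.0432, 0.0882]
eef_rot: [3.124, 1.571, -0.07]
force: [-3.0, -0.9, 6.1]
grip_width: 0.0237
```

{"api": "step_arm", "payload": {"motion": [[[0.0005, 0, 0, 0, 0, 0], [0, 0, 0, 0, 0, 0], [0, 0, 0, 0, 0, 0]]]}}

```text
time_s: 10.7
ee_pos: [0.4829, 0.0432, 0.0882]
eef_rot: [-3.108, 1.57, -0.018]
force: [-5.1, 0.8, 10.5]
grip_width: 0.0239
```

Contact at TCP z 0.0882, meaning underside at 0.0848: the crown's height. I ease off the load, then let go.

{"api": "step_arm", "payload": {"motion": [[[-0.0007, 0, 0, 0, 0, 0], [0, 0, 0, 0, 0, 0], [0, 0, 0, 0, 0, 0], [0, 0, 0, 0, 0, 0]]]}}

```text
time_s: 11.2
ee_pos: [0.4828, 0.0432, 0.0882]
eef_rot: [-2.967, 1.571, 0.122]
force: [-1.7, 0.2, 5.8]
grip_width: 0.0237
```

{"api": "step_arm", "payload": {"motion": [[[-0.0004, 0, 0, 0, 0, 0], [0, 0, 0, 0, 0, 0], [0, 0, 0, 0, 0, 0], [0, 0, 0, 0, 0, 0]]]}}

```text
time_s: 11.7
ee_pos: [0.4827, 0.0431, 0.0884]
eef_rot: [-0.04, 1.571, 3.049]
force: [0.1, -0.0, -1.0]
grip_width: 0.0238
```

```bash
python3 - <<'E'
from h import *
print(tool().round(4),get_obs()['force'])
w=snap('wrist','w7');T=tool()
print(locket(w,(285,190,350,285),z=T[2,3]-.0034+.014))
E
```

```text
[[-2.000e-04 -5.250e-02 -9.986e-01  4.827e-01]
 [ 0.000e+00 -9.986e-01  5.250e-02  4.310e-02]
 [-1.000e+00 -0.000e+00  2.000e-04  8.840e-02]
 [ 0.000e+00  0.000e+00  0.000e+00  1.000e+00]] [ 0.05754958 -0.0493402  -0.97585607]
(array([315.2514936 , 229.34423898]), array([0.48775073, 0.0439867 ]), (39.34794616699219, 53.551002502441406), np.float32(176.96729))
```

View pics/w7.png

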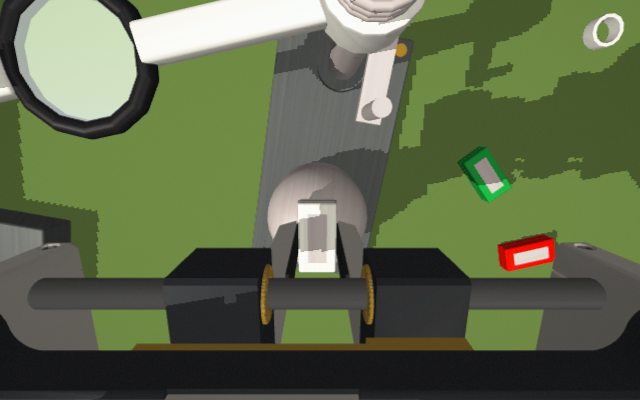

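Unloaded, about 0.2 mm above contact. The locket at (317,236) lies over the dome arc centred at x≈317. I release it, with the opening limited at first.

{"api": "step_arm", "payload": {"motion": [[[0, 0, 0, 0, 0, 0], [0, 0, 0, 0, 0, 0], [0, 0, 0, 0, 0, 0], [0, 0, 0, 0, 0, 0], [0, 0, 0, 0, 0, 0], [0, 0, 0, 0, 0, 0], [0, 0, 0, 0, 0, 0]]], "fingers": 0.06}}

```text
time_s: 12.62
ee_pos: [0.4827, 0.0432, 0.0886]
eef_rot: [-2.832, 1.571, 0.257]
force: [0.1, 0.1, -0.4]
grip_width: 0.0601
```

```bash
python3 - <<'E'
from h import *
w=snap('wrist','w8');s=snap('side'); crop(s,260,170,120,90,6,'s8')
E
```

```text
(no output)
```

View pics/w8.png

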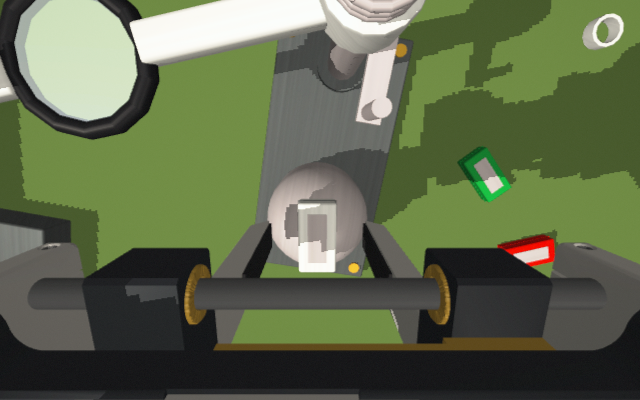

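View pics/s8.png

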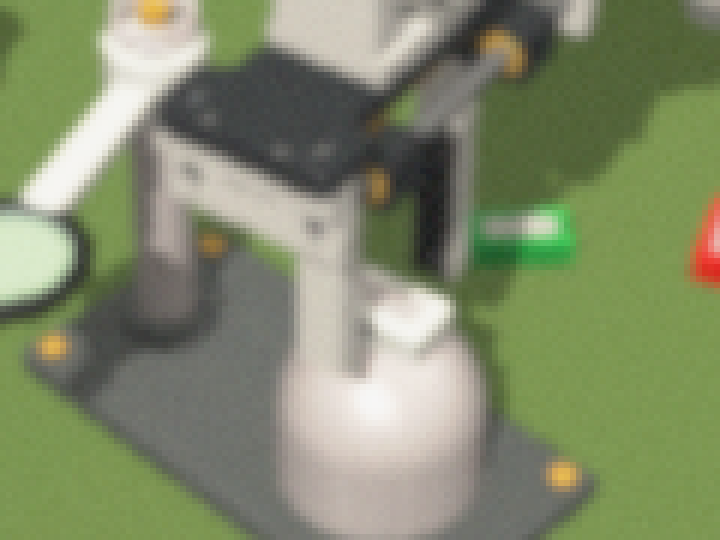

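The locket stays level on the dome at (317,236), with the fingers clear on both sides. Rising straight up.

{"api": "step_arm", "payload": {"motion": [[[-0.01, 0, 0, 0, 0, 0], [-0.03, 0, 0, 0, 0, 0], [-0.05, 0, 0, 0, 0, 0], [-0.05, 0, 0, 0, 0, 0], [-0.03, 0, 0, 0, 0, 0], [0, 0, 0, 0, 0, 0], [0, 0, 0, 0, 0, 0]]]}}

```text
time_s: 13.6
ee_pos: [0.4823, 0.0432, 0.2579]
eef_rot: [0.059, 1.57, -3.135]
force: [0.7, -0.7, 0.5]
grip_width: 0.0597
```

```bash
python3 - <<'E'
from dome import *
print(tool().round(4))
w=snap('wrist','w9');s=snap('side','s9f'); crop(s,200,120,200,150,4,'s9'); t=snap('top')
print(locket(w,(297,150,340,275),z=.099))
a=fit(w,(316.5,193),33); d=a[0]; print(a[1:],d[0]+d[1]*(.045-d[0][2])/d[1][2])
crop(t,230,130,160,130,4,'t9')
E
```

```text
[[-1.000e-03 -5.250e-02 -9.986e-01  4.823e-01]
 [-0.000e+00 -9.986e-01  5.250e-02  4.320e-02]
 [-1.000e+00  1.000e-04  1.000e-03  2.579e-01]
 [ 0.000e+00  0.000e+00  0.000e+00  1.000e+00]]
(array([315.57495789, 184.42391915]), array([0.48837067, 0.04246918]), (50.445152282714844, 63.05398941040039), np.float32(176.07416))
(np.float64(0.3564233625888495), np.int64(90), array([0.47450153, 0.04446812, 0.08774475]), 90) [0.46556515 0.04489456 0.045     ]
```

View pics/w9.png

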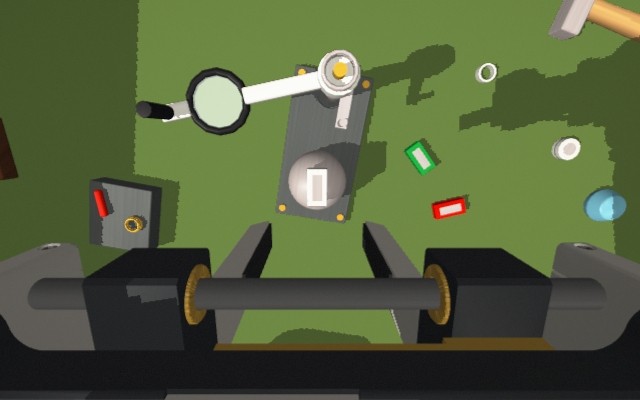

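View pics/s9.png

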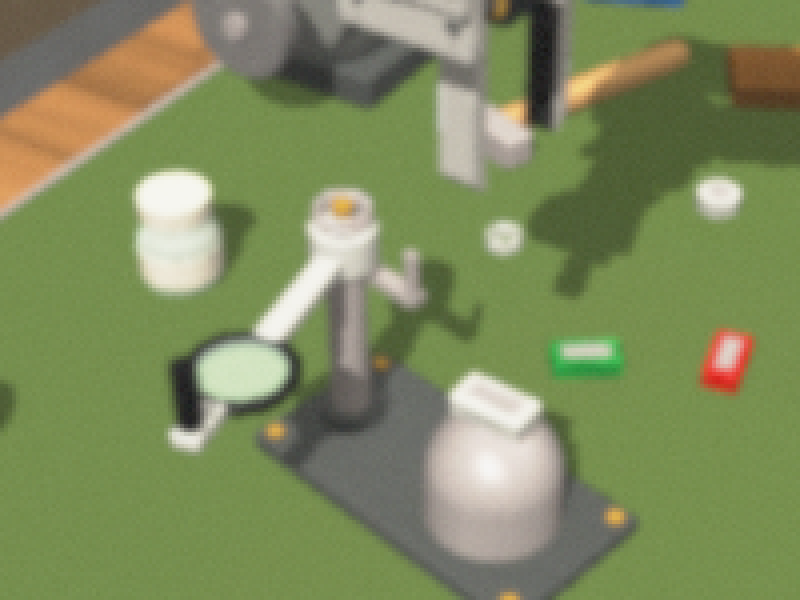

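View pics/t9.png

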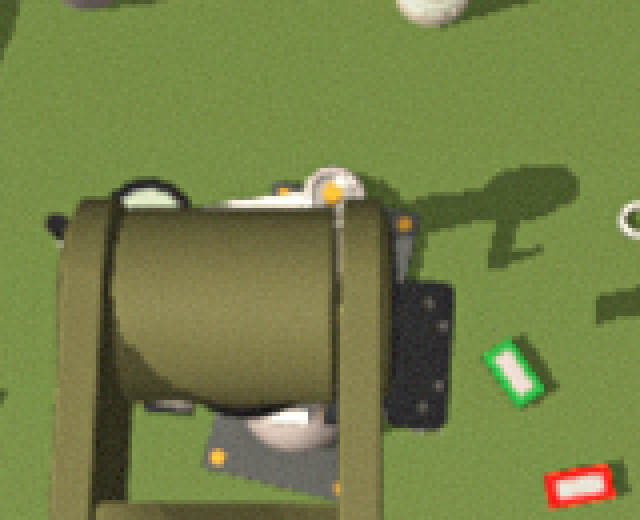

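The locket is balanced at wrist (317,188) and still level in the side view. Grip post: wrist about (155,110), side about (246,219). Next I measure it from two views.

```bash
python3 - <<'E'
from h import *
w=snap('wrist');s=snap('side')
for n,c,box in(('w',w,(120,90,182,130)),('s',s,(235,200,254,235))):
    g=c['pixels'].max(2); b=max(blobs(c,g<60,box,5),key=lambda b:b[0][4]); print(n,b[0],b[1])
    ys,xs=np.nonzero(b[2]); c['c']=b[1]
    if n=='w': 
        print('top end',xs.min()); 
    print([plane(c,b[1],z).round(4) for z in(.145,.165,.185)])
print(tri([ray(w,w['c']),ray(s,s['c'])]))
for z in(.145,.165,.185): print(proj(w,[.5754,.1845,z]),proj(s,[.5754,.1845,z]))
hsv=cv2.cvtColor(w['pixels'],cv2.COLOR_RGB2HSV); m=(hsv[...,1]<40)&(hsv[...,2]>215)
b=max(blobs(w,m,(300,160,335,215),20),key=lambda b:b[0][4]); print(b[0],b[1],plane(w,b[1],.099))
E
```

```text
w [136 101  38  18 444] [155.79504505 109.83108108]
top end 136
[array([0.5775, 0.1963, 0.145 ]), array([0.5754, 0.1856, 0.165 ]), array([0.5734, 0.1749, 0.185 ])]
s [244 210   5  17  65] [246.04615385 217.76923077]
[array([0.5954, 0.1656, 0.145 ]), array([0.5793, 0.1821, 0.165 ]), array([0.5633, 0.1986, 0.185 ])]
(array([0.57588403, 0.18449872, 0.16807566]), [np.float64(0.9056310240260406), np.float64(0.9056310240262195)])
[168.1413896  111.36838184] [247.8783336 226.7690408]
[156.99107774 109.77215138] [246.85698809 219.18271443]
[144.03103075 107.91684707] [245.8013257  211.34149003]
[300 169  27  38 922] [313.76898048 187.38720174] [0.48397982 0.04784466 0.099     ]
```

The post measures (0.5757,0.1847) mid-height, against (0.5754,0.1845) expected from the stand's frame. The height comes out 3 mm high. Moving above it, high.

{"api": "step_arm", "payload": {"motion": [[[0, -0.0365, -0.0215, 0, 0, 0], [0, -0.0365, -0.0215, 0, 0, 0], [0, -0.0365, -0.0215, 0, 0, 0], [0, -0.0365, -0.0215, 0, 0, 0], [0.03, 0, 0, 0, 0, 0], [0, 0, 0, 0, 0, 0], [0, 0, 0, 0, 0, 0]]]}}

```text
time_s: 14.72
ee_pos: [0.5764, 0.1842, 0.2295]
eef_rot: [-2.858, 1.57, 0.231]
force: [0.1, -0.3, -0.0]
grip_width: 0.06
```

```bash
python3 - <<'E'
from h import *
print(tool().round(4))
w=snap('wrist','w10');s=snap('side','s10'); crop(s,200,90,200,150,4,'s10')
for z in(.145,.165,.185): print(proj(w,[.5757,.1847,z]))
E
```

```text
[[ 7.000e-04 -5.290e-02 -9.986e-01  5.764e-01]
 [ 2.000e-04 -9.986e-01  5.290e-02  1.842e-01]
 [-1.000e+00 -2.000e-04 -7.000e-04  2.295e-01]
 [ 0.000e+00  0.000e+00  0.000e+00  1.000e+00]]
[317.57103432 204.34298693]
[317.63069308 209.83012925]
[317.70035573 216.23738369]
```

View pics/w10.png

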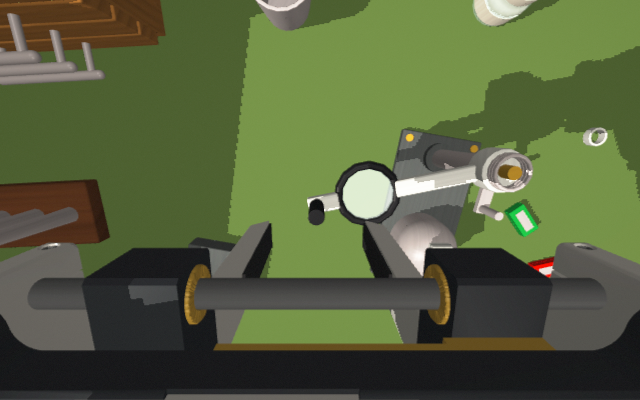

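View pics/s10.png

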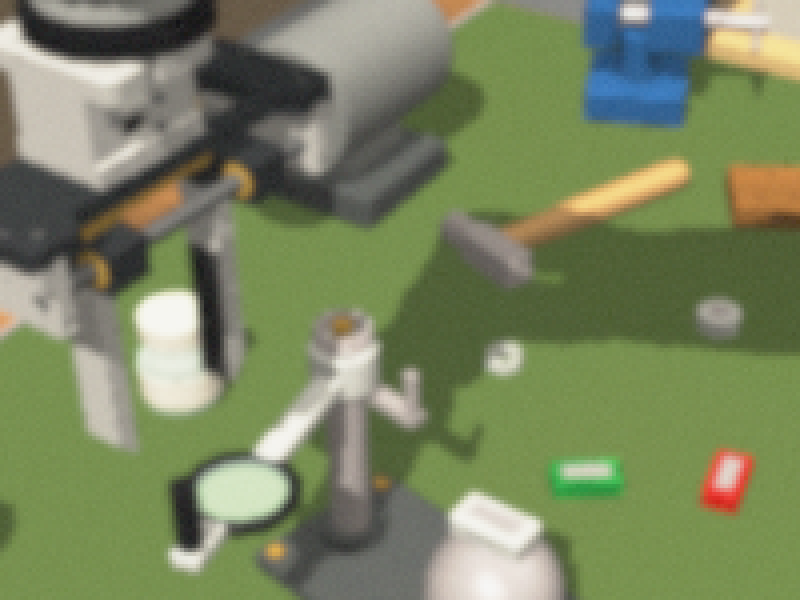

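The post at (316,212) lies on the finger centre line, matching the predicted pixel (317.6,210). I descend to TCP z ≈0.157, above the lens rim, and close on it.

{"api": "step_arm", "payload": {"motion": [[[0.03, 0, 0.0005, 0, 0, 0], [0.03, 0, 0, 0, 0, 0], [0.012, 0, 0, 0, 0, 0], [0, 0, 0, 0, 0, 0], [0, 0, 0, 0, 0, 0]]]}}

```text
time_s: 15.45
ee_pos: [0.5763, 0.1846, 0.1581]
eef_rot: [-2.834, 1.569, 0.255]
force: [-0.3, -0.7, 0.6]
grip_width: 0.0602
```

{"api": "step_arm", "payload": {"motion": [[[0, 0, 0, 0, 0, 0], [0, 0, 0, 0, 0, 0], [0, 0, 0, 0, 0, 0], [0, 0, 0, 0, 0, 0], [0, 0, 0, 0, 0, 0], [0, 0, 0, 0, 0, 0], [0, 0, 0, 0, 0, 0]]], "fingers": 0.0, "squeeze": 30}}

```text
time_s: 16.32
ee_pos: [0.5758, 0.1848, 0.1566]
eef_rot: [-1.758, 1.57, 1.331]
force: [-0.1, 4.3, 0.2]
grip_width: 0.0133
```

```bash
python3 - <<'E'
from h import *
T=tool();print(T.round(4),get_obs()['force'],get_obs()['grip_width'])
w=snap('wrist','w11')
# arc way points from the held position
p=np.array([.601,.0164]); r=T[:2,3]-p; print(np.linalg.norm(r),np.degrees(np.arctan2(r[1],r[0])))
y=T[:2,1];z=T[:2,2]
R=np.hypot(*r);a0=np.arctan2(r[1],r[0]); prev=T[:2,3]
for k in range(1,15):
    a=a0+k*0.1; q=p+.17*np.array([np.cos(a),np.sin(a)]); d=q-prev; prev=q
    print(k,q.round(4),(d@y).round(4),(d@z).round(4))
E
```

```text
[[ 1.000e-04 -5.240e-02 -9.986e-01  5.758e-01]
 [ 5.000e-04 -9.986e-01  5.240e-02  1.848e-01]
 [-1.000e+00 -5.000e-04 -1.000e-04  1.566e-01]
 [ 0.000e+00  0.000e+00  0.000e+00  1.000e+00]] [-0.06363185  4.25255417  0.23108829] 0.013332324255382133
0.17025153634353662 98.52374849747062
1 [0.5591 0.1812] 0.0045 0.0164
2 [0.5429 0.1762] 0.0058 0.016
3 [0.5272 0.1696] 0.0074 0.0153
4 [0.5123 0.1614] 0.0089 0.0145
5 [0.4983 0.1519] 0.0103 0.0135
6 [0.4853 0.1409] 0.0116 0.0124
7 [0.4734 0.1288] 0.0128 0.0112
8 [0.4628 0.1155] 0.0138 0.0099
9 [0.4536 0.1012] 0.0147 0.0084
10 [0.4459 0.086 ] 0.0155 0.0069
11 [0.4397 0.0702] 0.0161 0.0053
12 [0.4352 0.0538] 0.0166 0.0037
13 [0.4323 0.0371] 0.0169 0.002
14 [0.431  0.0201] 0.017 0.0003
```

View pics/w11.png

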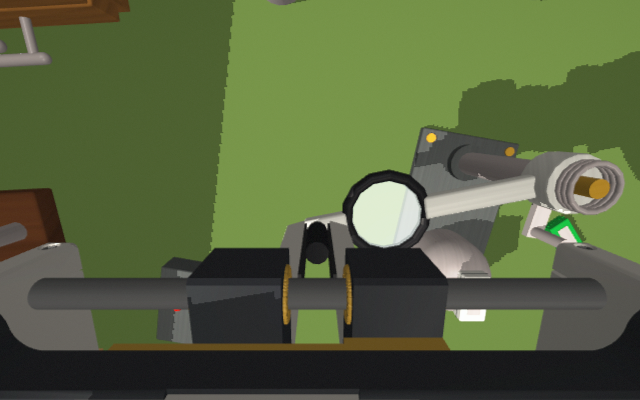

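Post held: opening 13.3 mm, and the post is between the pads at (317,242). I draw it round the 170 mm arc in half-steps of 0.05 rad.

{"api": "step_arm", "payload": {"motion": [[[0, 0.002, 0.0082, 0, 0, 0], [0, 0.0025, 0.0082, 0, 0, 0], [0, 0.0028, 0.008, 0, 0, 0], [0, 0.003, 0.008, 0, 0, 0], [0, 0.0036, 0.0077, 0, 0, 0], [0, 0.0038, 0.0076, 0, 0, 0], [0, 0, 0, 0, 0, 0], [0, 0, 0, 0, 0, 0]]]}}

```text
time_s: 17.38
ee_pos: [0.5272, 0.1697, 0.1566]
eef_rot: [-1.388, 1.57, 1.701]
force: [-0.3, 5.7, 0.2]
grip_width: 0.0134
```

```bash
python3 - <<'E'
from h import *
T=tool();print(T.round(4),get_obs()['force'],get_obs()['grip_width'])
p=np.array([.601,.0164]); r=T[:2,3]-p; print(np.linalg.norm(r),np.degrees(np.arctan2(r[1],r[0])))
w=snap('wrist','w12')
E
```

```text
[[-1.000e-04 -5.240e-02 -9.986e-01  5.272e-01]
 [ 7.000e-04 -9.986e-01  5.240e-02  1.697e-01]
 [-1.000e+00 -6.000e-04  1.000e-04  1.566e-01]
 [ 0.000e+00  0.000e+00  0.000e+00  1.000e+00]] [-0.31215012  5.74449541  0.1714597 ] 0.01339726776107968
0.1701180460686314 115.69983802523147
```

View pics/w12.png

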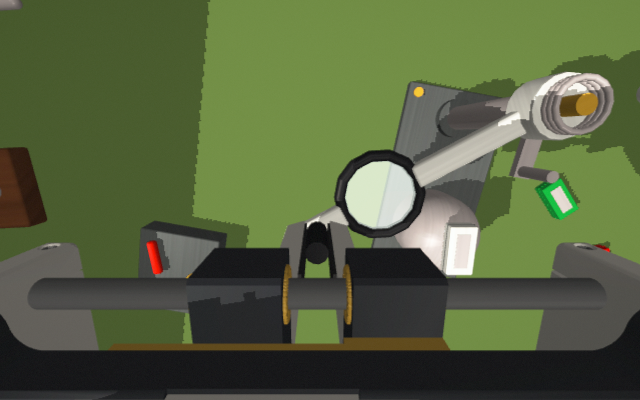

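The arm follows (about 0.3 rad) and the locket is undisturbed at (460,250). Continuing.

{"api": "step_arm", "payload": {"motion": [[[0, 0.0042, 0.0074, 0, 0, 0], [0, 0.0046, 0.0072, 0, 0, 0], [0, 0.005, 0.0069, 0, 0, 0], [0, 0.0053, 0.0066, 0, 0, 0], [0, 0.0057, 0.0063, 0, 0, 0], [0, 0.006, 0.0061, 0, 0, 0], [0, 0.0062, 0.0058, 0, 0, 0], [0, 0.0065, 0.0054, 0, 0, 0], [0, 0.0068, 0.0051, 0, 0, 0], [0, 0.007, 0.0048, 0, 0, 0], [0, 0, 0, 0, 0, 0], [0, 0, 0, 0, 0, 0]]]}}

```text
time_s: 18.92
ee_pos: [0.4627, 0.1153, 0.1566]
eef_rot: [-1.28, 1.571, 1.809]
force: [0.0, 4.2, -1.0]
grip_width: 0.0133
```

```bash
python3 - <<'E'
from h import *
T=tool();print(T.round(4),get_obs()['force'],get_obs()['grip_width'])
p=np.array([.601,.0164]); r=T[:2,3]-p; print(np.linalg.norm(r),np.degrees(np.arctan2(r[1],r[0])))
w=snap('wrist','w13')
E
```

```text
[[-0.000e+00 -5.270e-02 -9.986e-01  4.627e-01]
 [ 1.000e-04 -9.986e-01  5.270e-02  1.153e-01]
 [-1.000e+00 -1.000e-04  0.000e+00  1.566e-01]
 [ 0.000e+00  0.000e+00  0.000e+00  1.000e+00]] [ 2.73022259e-03  4.22737570e+00 -1.01642174e+00] 0.013348405692243496
0.17000266719508803 144.41996707865
```

View pics/w13.png

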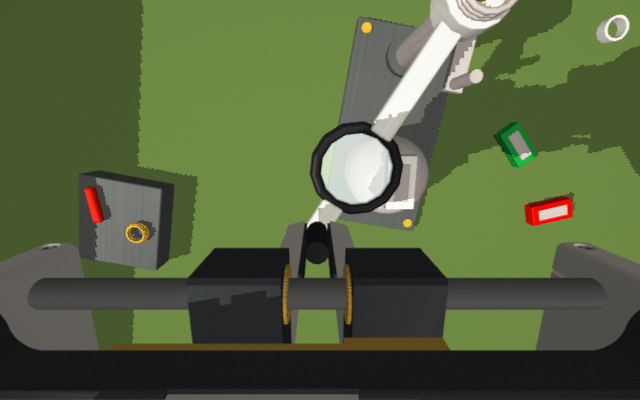

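About 0.8 rad, radius a steady 170 mm, and the lens begins to cover the locket. Drawing on to near the stop.

{"api": "step_arm", "payload": {"motion": [[[0, 0.0072, 0.0044, 0, 0, 0], [0, 0.0074, 0.0041, 0, 0, 0], [0, 0.0076, 0.0037, 0, 0, 0], [0, 0.0078, 0.0033, 0, 0, 0], [0, 0.008, 0.0029, 0, 0, 0], [0, 0.0081, 0.0025, 0, 0, 0], [0, 0.0082, 0.0021, 0, 0, 0], [0, 0, 0, 0, 0, 0], [0, 0, 0, 0, 0, 0]]]}}

```text
time_s: 20.1
ee_pos: [0.4371, 0.0618, 0.1566]
eef_rot: [-3.126, 1.57, -0.037]
force: [6.4, 2.7, -4.4]
grip_width: 0.0133
```

{"api": "step_arm", "payload": {"motion": [[[0, 0.004, 0.0009, 0, 0, 0], [0, 0.004, 0.0008, 0, 0, 0], [0, 0, 0, 0, 0, 0], [0, 0, 0, 0, 0, 0]]]}}

```text
time_s: 20.6
ee_pos: [0.4352, 0.054, 0.1566]
eef_rot: [-3.105, 1.569, -0.016]
force: [7.3, 2.1, -4.6]
grip_width: 0.0134
```

```bash
python3 - <<'E'
from h import *
T=tool();print(T.round(4),get_obs()['force'],get_obs()['grip_width'])
p=np.array([.601,.0164]); r=T[:2,3]-p; print(np.linalg.norm(r),np.degrees(np.arctan2(r[1],r[0])))
w=snap('wrist','w14')
E
```

```text
[[ 1.500e-03 -5.290e-02 -9.986e-01  4.352e-01]
 [-0.000e+00 -9.986e-01  5.290e-02  5.400e-02]
 [-1.000e+00 -1.000e-04 -1.500e-03  1.566e-01]
 [ 0.000e+00  0.000e+00  0.000e+00  1.000e+00]] [ 7.26174904  2.05043301 -4.61804881] 0.013367396702047351
0.17004906462160832 167.23546418372416
```

View pics/w14.png

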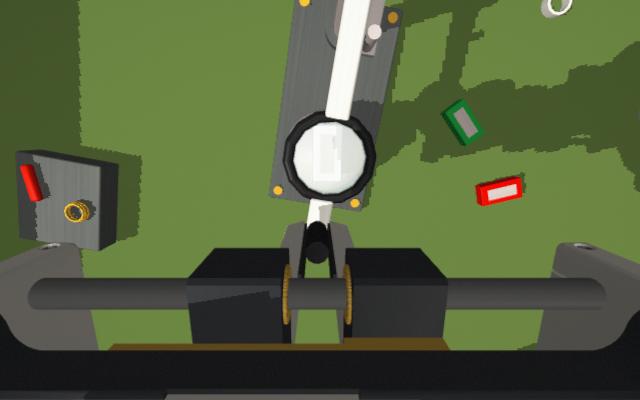

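The lens stands over the locket (326,157), about 167.2° ≈ 1.2 rad. I ease the radial load and creep on until the stop is felt.

{"api": "step_arm", "payload": {"motion": [[[0, 0.002, -0.0005, 0, 0, 0], [0, 0, 0, 0, 0, 0], [0, 0, 0, 0, 0, 0], [0, 0, 0, 0, 0, 0]]]}}

```text
time_s: 21.15
ee_pos: [0.435, 0.0529, 0.1566]
eef_rot: [-1.666, 1.569, 1.423]
force: [3.5, 9.8, -2.6]
grip_width: 0.0133
```

{"api": "step_arm", "payload": {"motion": [[[0, 0.002, 0, 0, 0, 0], [0, 0, 0, 0, 0, 0], [0, 0, 0, 0, 0, 0], [0, 0, 0, 0, 0, 0]]]}}

```text
time_s: 21.65
ee_pos: [0.4349, 0.0518, 0.1566]
eef_rot: [-1.576, 1.567, 1.513]
force: [3.5, 18.4, -3.5]
grip_width: 0.0137
```

The force rises steeply (4 → 10 → 18 N) while travel lags the command, so the arm is on its stop. Final checks follow.

{"api": "step_arm", "payload": {"motion": [[[0, 0, 0, 0, 0, 0], [0, 0, 0, 0, 0, 0], [0, 0, 0, 0, 0, 0], [0, 0, 0, 0, 0, 0], [0, 0, 0, 0, 0, 0], [0, 0, 0, 0, 0, 0]]]}}

```text
time_s: 22.4
ee_pos: [0.4348, 0.0518, 0.1566]
eef_rot: [-1.549, 1.567, 1.54]
force: [3.0, 18.6, -2.5]
grip_width: 0.0134
```

```bash
python3 - <<'E'
from h import *
T=tool();o=get_obs();print(T[:3,3].round(4),o['force'],o['grip_width'])
p=np.array([.601,.0164]); r=T[:2,3]-p; print(np.linalg.norm(r),np.degrees(np.arctan2(r[1],r[0])))
w=snap('wrist','w15');crop(w,240,80,180,135,4,'w15c');s=snap('side');crop(s,220,130,180,135,4,'s15');t=snap('top');crop(t,160,130,290,140,2.7,'t15')
E
```

```text
[0.4348 0.0518 0.1566] [ 2.96829508 18.62504705 -2.53518952] 0.013442618135538225
0.1698857347262586 167.9671505769236
```

View pics/w15c.png

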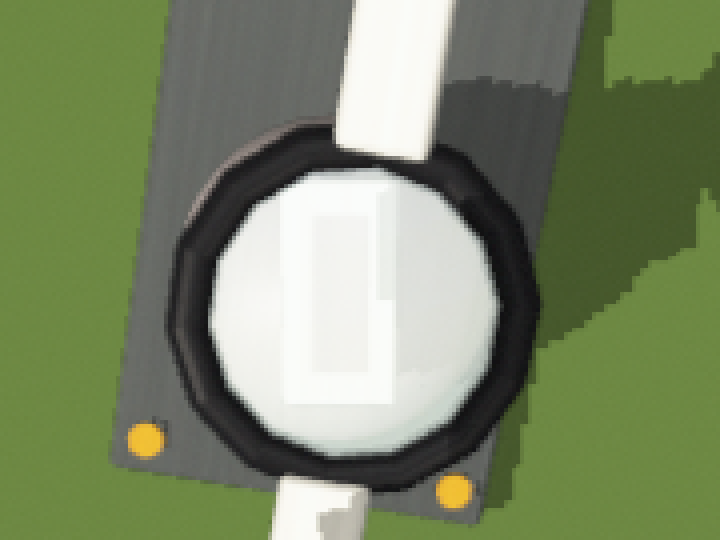

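View pics/s15.png

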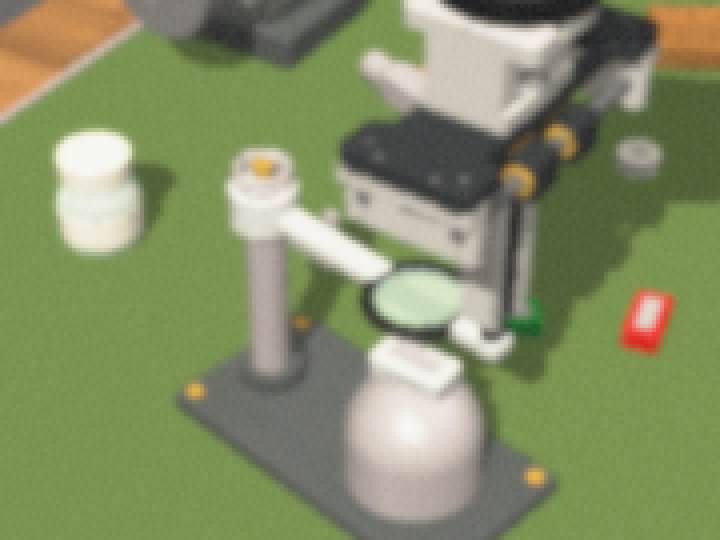

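View pics/t15.png

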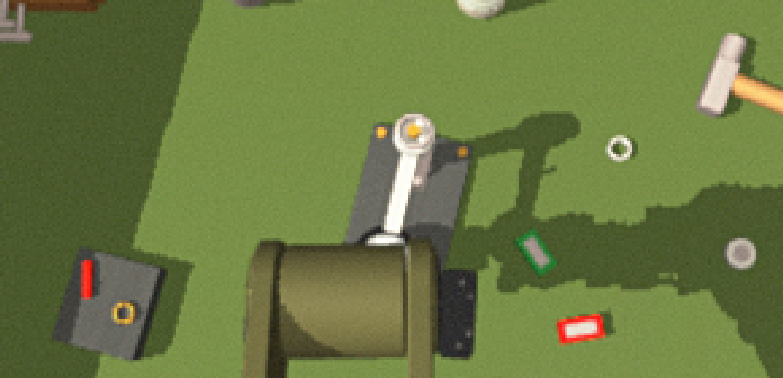

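The lens rests over the level locket, seen at (340,290) in the wrist crop through the lens and level on the dome at (415,365) in the side crop. The arm lies on the stop piece, the bystanders are in place and the readings are steady. I hand in.

```bash
python3 -c "
from station import ticket
print(ticket.hand_in())"
```

```text
the job is handed in; nothing more can be done
None
```

I balanced the oblong silver locket on the crown of the dome and let it go. Then I drew the lens arm to its stop by the grip post and handed the job in at about 22 s, still holding it there. The hand-in gave no verdict, so what follows is from my own checks.

**Last checks:**
- **Locket:** it looks level in the side view. From the grip pose at release, I put its middle about 1 mm from the crown.
- **Lens arm:** the post was in the grip at 13.4 mm opening. I put the arm at about 168°, within a degree of the 167.4° I expected for the stop. The push had risen to a steady 18.6 N, which is the arm pressing on the stop.
- **Bystanders:** the other silver pieces, the red stone and the filigree ring looked unmoved in the last top view. I judged that by eye and did not measure it.

**Checks that failed or disagreed:**
- The two-view heights came out about 3 mm high, for both the dome and the post. The contact at 84.8 mm matched the stated 85 mm for the crown.
- Several of the later automatic outline fits were spoiled because they picked up the dome or the locket as well. I relied on the earlier fits and the pictures instead.

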